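# Gauge a mould block across its narrow width on the bench slide gauge

### The job

The aluminium mould block lies lengthwise between the jaws of the bench slide gauge; its length has been checked and now its narrow width is wanted. Turn the block a quarter turn on the gauge's bed, then slide the moving jaw shut on it, by the jaw's upright lug, with light pressure until the sprung pad facing it is visibly pushed in by the block, and leave it so: the jaw stays where it is left and keeps the block held square, flat on the bed. Do not ram it, and leave the other tools on the bench where they are.

Things in the scene. Friction and masses are not known exactly. Their poses are not given: they have to be found in the camera images.
- gauge: fixed bench slide gauge: dark bed, top 10 mm above bench, x -58..78, y -125..145 mm; steel graduated beam (top 30 mm) along its far edge, x 58..74; grey housing (top 34 mm) at its -y end. Origin at bench level; +y is the way the moving jaw opens, x along the jaw faces. Pad face at rest y = -60 mm, jaw face y = -60 mm + joint jaw; both span x -40..40 mm, tops 31 mm above bench
- jaw (a joint): moving jaw's slide: gap in m between its face and the pad's rest position, 0 to 0.125, larger is more open. Drags with about 4 N of dry friction and stays where it is left. When the block just meets jaw and pad it equals the block's size across them; it is smaller by as much as the pad is pushed in
- jaw_lug (a point): centre of the outer face (towards the gauge's +y, away from the block) of the jaw's upright lug, 65 mm above the bench. The lug is a steel plate 44 mm wide along the gauge's x, 12 mm thick, its top 75 mm above the bench; outer face 44 mm behind the jaw's face. Pushing it towards the gauge's -y closes the jaw
- pad: sprung pad facing the jaw, in front of the grey housing: steel plate 80 x 10 x 20 mm. Origin on its face at the height of the bed's top, axes as the gauge's. It gives towards the gauge's -y, up to 10 mm, against a spring of 0.3 N per mm (3 N at its end stop), and springs back
- block: aluminium mould block 60 mm long (its x) by 34 mm wide (its y) by 50 mm high, about 0.27 kg, with a dark seam along the middle of its length; standing on the bed with its length across the jaws at the start. Origin at the centre of its underside, z up. Its upper 29 mm stand clear above jaw and pad
- graver_mushroom: small hand graver lying down: wooden mushroom knob 26 mm across and a thin steel blade, 95 mm long along its x; origin under its middle. Bystander
- graver_pear: small hand graver lying down: wooden pear-shaped knob 26 mm across and a thin steel blade, 100 mm long along its x; origin under its middle. Bystander
- loupe_large: black round eyeglass, 34 mm across, 28 mm high, standing; origin under its centre. Bystander
- loupe_small: black round eyeglass, 26 mm across, 22 mm high, standing; origin under its centre. Bystander
- hammer: small hammer lying down, 220 mm long along its x. Bystander
- ring_clamp: wooden ring clamp with a brass band, 125 mm long along its x, 31 mm wide, 23 mm high, lying down. Bystander
- bangle: plain brass bangle, 64 mm across, 10 mm high, lying flat. Bystander
Not all that is in view belongs to the job. Of the things that look like the block, the middle-sized one is meant.

How it is judged:
At the end, for the whole second after the job is handed in: Block at rest, flat on the bed, length along the jaw faces within 0.08 rad, centre within 30 mm of their middle, held by jaw and pad alone: gap 22 to 32.5 mm, so the pad is pushed in by at least 1.5 mm (up to its 10 mm stop is fine) (value of joint jaw between 0.022 and 0.0325 m and y of pad in the frame of gauge below -0.0615 m and angle between the x axis of block and the x axis of gauge, either way round below 0.08 rad and angle between block's own z axis and vertical below 0.08 rad and x of block in the frame of gauge between -0.03 and 0.03 m and z of block in the frame of gauge between 0.0075 and 0.0125 m and linear speed of block below 0.01 m/s); the robot touches nothing.
It fails at once if the block is rammed against the pad with more than 30 N (contact force between pad and block above 30 N).
It fails at once if another tool on the bench is moved by more than 30 mm (distance of any of graver_mushroom, graver_pear, loupe_large, loupe_small, hammer, ring_clamp, bangle from where it was at the start of the episode above 0.03 m).
It also fails if it takes over 48 s, if anything falls off the work surface, if the arm or the gripper's body presses on something with over 40 N, if the wrist force passes 120 N, or if a joint passes its speed limit or range.

### The arm

A 7-joint arm with a two-finger parallel gripper is mounted at the origin on the work surface. World frame = base frame: x ahead of the robot, y to its left, z up, the work surface at z = 0. Lengths are in m, angles in rad, forces in N, time in s.
With the tool pointing down it reaches from about 0.425 to 0.875 m from the base axis. Payload 4.7 kg.
Tool frame: the origin (TCP) lies on the centre line of the jaws, within the pads' length; the fingertips stand 25 mm ahead of it and the grasp point (between the pads) lies 6 mm ahead of it (robot.tips_ahead is the distance from the TCP to the fingertips, in m); z points along the fingers, y is the line along which they close (so a half turn about z gives the same grasp; the last joint's range is limited). The gripper opens to 87 mm and grips with 3 to 60 N. Pads are 19 mm wide; open, the fingers measure 117 mm over their backs; the gripper's body (75 mm by 190 mm) begins 51 mm behind the grasp point.
Start: joints at [-1.204, 0.321, -0.07, 1.45, 0.023, 1.371, -0.057], TCP at [0.225, 0.61, 0.248] pointing down, gripper open.
Joint ranges: [-2.86, 2.86], [-0.3, 2.09], [-1.38, 1.24], [0.06, 2.45], [-1.56, 4.7], [0.09, 2.05], [-2.69, 2.69]. Speed limits (rad/s): [2.57, 2.57, 3.14, 3.14, 3.14, 3.14, 3.14].

### API

Orientations are given as a unit quaternion [w, x, y, z].
In Python, from workcell import robot gives the robot as it stands. The module is installed in compiled form; this text tells all that it offers.
- The arm moves only by the tool play_rows, never from a script. Its argument "rows" is a list of rows, each a list of 6 numbers: the shift along the world's x, y, z in units of 0.15 m (1.0 is 0.15 m), then the turn, a rotation vector about the world's x, y, z in units of 0.5 rad (1.0 is 0.5 rad). In form: [[tx, ty, tz, wx, wy, wz], ...]. A call has 1 to 10 rows; each row is the pose to reach, as a shift and turn from the pose commanded when the call began; what a row does not reach only later rows make up. A row lasts 1/10 s, in which the tool goes at most 50 mm and 8.59 degrees, less where a joint would pass 70% of its speed; a pose out of reach is approached as far as the arm can. A call with a number of a shift or a turn outside -1 to 1 is refused whole. A call with a gripper value outside its range is refused whole. "jaw" is the opening, from -1 (shut) to 1 (fully open), set as the call begins (left out, the last holds). The fingers move at their own pace and stop on an object; the grip force is fixed at half the most. Time passes only in rows, so rows that repeat a pose let the fingers close. It gives the time, the measured TCP pose, the force, the opening and the grip force at its end, in the units of the state.
- robot.observe(): the state, without advancing time (a new reading comes with each control period).
- robot.read_camera(name): name is "scene" or "top" or "wrist"; returns a dict with "image" (384x512x3 uint8, blue, green, red), "z_map" (384x512 float32, m along the optical axis (not along the pixel's ray), 0 where there is no reading), "K" (3x3 intrinsics, pixels), "T" (4x4, takes a point from camera to world coordinates); the wrist camera has in their place "mount" (4x4, takes a point from camera to tool coordinates, whose origin is the TCP and whose axes are the flange's). Camera axes: x right, y up, looking along -z (the intrinsics and any distortion apply to the point x, -y, -z); pixel columns grow to the right and rows downward; lengths in m; the calibration is good to about 2 mm. A picture is of the moment at which its call begins: read the wrist's pose just before it.
- robot.close_job(): hands the job in; it is judged then, once.
Trained networks look in a picture, given as the dict that the camera call returned (one of the last four; its "shot" number tells which), for a name from the list of things; names that differ only in an ending like _2 or _b are one class to them, and where a whole thing is asked for, a point or a joint stands for the part that bears it (a point fixed in the world has none). Each returns a list of dicts, best first, with "p" (0 to 1); they miss things now and then, are a little off and sometimes report something else, mostly with a low value. They report only what shows in the picture. A call takes as long as a camera call. They do not tell look-alikes from the thing itself.
- robot.recognise(picture, query): "pixel" ([column, row] in pixels, amid what is visible of it).
- robot.silhouettes(picture, query): "region" (384x512 bool, what is visible of it) and "pixel" ([column, row] in pixels, amid what is visible of it).
- robot.mark_of(picture, query): "pixel" ([column, row] in pixels: a listed point, or the origin of a listed thing).
The state is a dict: "time_s": time; "joint_positions": joint angles; "qd": joint speeds; "joint_torque": joint torques, N m; "position": TCP position; "ee_rot": TCP orientation; "ft_force": force on the tool from outside, world axes, zero at the start; "torque": the same for the moment, N m; "gripper_width": opening from 0.0 (shut) to 1.0 (fully open); "grasp_force": force on a finger pad.
Only numpy, scipy, OpenCV 4.12 (cv2) and the standard library are available. Lean on these libraries where they do the work, as an engineer would, in place of code of your own. Each camera call takes 0.05 s, during which the arm holds its last target. There are 200 camera calls.

## Working session

There is one attempt and no reset: what is moved stays moved. The work goes in short steps, Python scripts to look and compute and a tool call to move; the robot and the scene stay as the last step left them, time stands still between calls to the robot, and variables do not carry over. Pictures are saved under pics/ and viewed, at most 10 in all, crops included, and the job is handed in when it is done.

Besides the shell and the picture viewer there is one more tool, called after "Request:" as a command line: name --pt "numbers of a row" for each row, then --argument value for the rest. play_rows: Moves the arm, as the interface text tells. Its arguments: {"type":"object","properties":{"rows":{"type":"array","items":{"type":"array","items":{"type":"number","minimum":-1,"maximum":1}}},"jaw":{"type":"number"}},"required":["rows"]}

```bash
mkdir -p pics
cat > h.py <<'E'
import numpy as np, cv2
from workcell import robot
from scipy.spatial.transform import Rotation as R
def cloud(p,T=None):
    K=p["K"];T=p["T"] if T is None else T;z=p["z_map"]
    v,u=np.mgrid[:z.shape[0],:z.shape[1]]
    X=(u-K[0,2])/K[0,0]*z;Y=-(v-K[1,2])/K[1,1]*z
    P=np.stack([X,Y,-z,np.ones_like(z)],-1)@T.T
    P[z==0]=np.nan
    return P[...,:3]
def wristT(p,s):
    q=s["ee_rot"];T=np.eye(4);T[:3,:3]=R.from_quat([q[1],q[2],q[3],q[0]]).as_matrix();T[:3,3]=s["position"]
    return T@p["mount"]
E
python3 - <<'E'
from h import *
s=robot.observe();print(s["time_s"],s["position"],s["ee_rot"],s["ft_force"],s["gripper_width"])
ims=[]
for n in("scene","top"):
    p=robot.read_camera(n);P=cloud(p);print(n,p["T"][:3,3],list(p.keys()))
    im=p["image"].copy()
    for q in("gauge","jaw_lug","pad","block"):
        for f in("silhouettes","mark_of"):
            for d in getattr(robot,f)(p,q)[:4]:
                c,r=[int(round(x)) for x in d["pixel"]]
                e=""
                if f=="silhouettes":
                    m=d["region"];e=(m.sum(),np.nanmedian(P[m],0).round(3),np.nanmin(P[m],0).round(3),np.nanmax(P[m],0).round(3))
                print(n,q,f,round(d["p"],2),c,r,P[r,c].round(3),e)
    cv2.imwrite(f"pics/{n}.png",im)
E
```

```text
0.0 [0.2244508  0.60946382 0.24646645] [-1.18947670e-04  1.75452473e-01  9.84487427e-01 -9.60452077e-04] [-0.11469498 -0.29930306 -0.9374514 ] 0.9986419191516868
scene [1.09891824 0.32527737 0.84974797] ['image', 'z_map', 'K', 'T', 'shot']
scene gauge silhouettes 0.86 274 222 [0.563 0.058 0.042] (np.int64(3184), array([0.54 , 0.061, 0.014]), array([ 0.407, -0.129, -0.002]), array([0.633, 0.178, 0.079]))
scene gauge mark_of 0.75 272 212 [0.518 0.027 0.017] 
scene jaw_lug silhouettes 0.57 287 221 [0.559 0.096 0.071] (np.int64(583), array([0.557, 0.082, 0.041]), array([0.471, 0.036, 0.009]), array([0.611, 0.119, 0.079]))
scene jaw_lug mark_of 0.61 297 214 [0.527 0.109 0.076] 
scene pad mark_of 0.59 262 197 [ 0.505 -0.017  0.045] 
scene pad mark_of 0.36 400 282 [0.536 0.418 0.022] 
scene block silhouettes 0.72 327 184 [0.342 0.12  0.036] (np.int64(157), array([0.339, 0.124, 0.031]), array([0.286, 0.105, 0.002]), array([0.357, 0.141, 0.039]))
scene block silhouettes 0.67 203 176 [ 0.542 -0.209  0.058] (np.int64(701), array([ 0.535, -0.213,  0.059]), array([ 0.438, -0.285, -0.   ]), array(
[... 713 characters left out ...]
lhouettes 0.5 259 210 [ 0.481 -0.033  0.032] (np.int64(56), array([ 0.481, -0.036,  0.032]), array([ 0.448, -0.053,  0.027]), array([ 0.512, -0.021,  0.036]))
top pad mark_of 0.39 258 213 [ 0.472 -0.03   0.033] 
top block silhouettes 0.96 322 199 [ 0.515 -0.216  0.071] (np.int64(528), array([ 0.521, -0.22 ,  0.068]), array([ 0.49 , -0.283, -0.005]), array([ 0.559, -0.179,  0.075]))
top block silhouettes 0.57 247 203 [0.498 0.004 0.064] (np.int64(245), array([0.498, 0.01 , 0.06 ]), array([ 0.476, -0.02 ,  0.026]), array([0.522, 0.042, 0.066]))
top block mark_of 0.59 323 202 [ 0.507 -0.22   0.067] 
top block mark_of 0.49 244 205 [nan nan nan] 
top block mark_of 0.46 206 257 [0.337 0.121 0.036]
```

View pics/top.png

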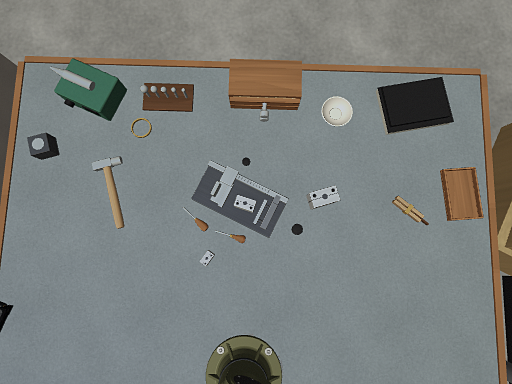

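View pics/scene.png

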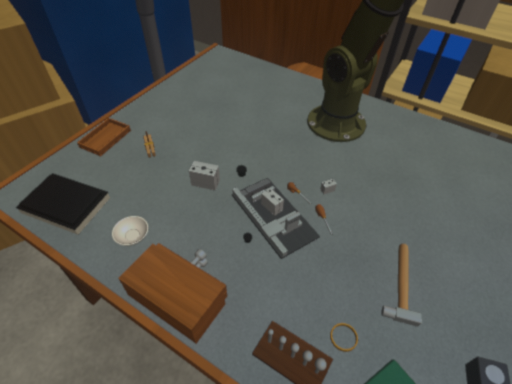

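The top view shows the gauge at about (240,200), with the middle block on it at (246,203). The look-alikes are at (323,197), which is larger, and (207,257), which is smaller. Next I'll move the wrist camera over the gauge.

Request:
play_rows --pt "0.667 -1 0.2 0 0 0" --pt "0.667 -1 0.2 0 0 0" --pt "0.667 -1 0.2 0 0 0" --pt "0.667 -1 0.2 0 0 0"

```text
time_s: 1.3
position: [0.3275, 0.4567, 0.2786]
ee_rot: [0.001, 0.177, 0.984, 0.0]
ft_force: [0.4, 0.4, 0.6]
gripper_width: 0.999
grasp_force: 0.0
```

Request:
play_rows --pt "0.667 -1 0.2 0 0 0" --pt "0.667 -1 0.2 0 0 0" --pt "0.667 -1 0.2 0 0 0" --pt "0.667 -1 0.2 0 0 0"

```text
time_s: 1.7
position: [0.4271, 0.3062, 0.3087]
ee_rot: [0.001, 0.178, 0.984, 0.0]
ft_force: [0.7, -0.7, 0.0]
gripper_width: 0.999
grasp_force: 0.0
```

Request:
play_rows --pt "0.4 -1 0 0 0 0" --pt "0.4 -1 0 0 0 0" --pt "0.4 -1 0 0 0 0" --pt "0.4 -1 0 0 0 0"

```text
time_s: 2.1
position: [0.487, 0.1529, 0.3082]
ee_rot: [0.001, 0.18, 0.984, -0.001]
ft_force: [-0.1, 0.3, 0.1]
gripper_width: 1.001
grasp_force: 0.0
```

Request:
play_rows --pt "0.1 -0.9 0 0 0 0" --pt "0.1 -0.9 0 0 0 0" --pt "0.1 -0.9 0 0 0 0" --pt "0.1 -0.9 0 0 0 0" --pt "0.1 -0.9 0 0 0 0"

```text
time_s: 2.6
position: [0.4997, 0.0249, 0.3078]
ee_rot: [0.0, 0.176, 0.984, 0.001]
ft_force: [-0.5, 0.2, 0.0]
gripper_width: 0.999
grasp_force: 0.0
```

```bash
cat > look.py <<'E'
from h import *
import sys
name=sys.argv[1]
s=robot.observe();p=robot.read_camera("wrist")
T=wristT(p,s);P=cloud(p,T)
q=s["ee_rot"];print("tcp",s["time_s"],s["position"].round(4),np.round(q,4),s["ft_force"].round(2));print("cam",T[:3,3].round(3))
for qn in("gauge","jaw_lug","pad","block"):
    for f in("silhouettes","mark_of"):
        for d in getattr(robot,f)(p,qn)[:2]:
            c,r=[int(round(x)) for x in d["pixel"]]
            print(qn,f,round(d["p"],2),c,r,P[r,c].round(3))
cv2.imwrite(f"pics/{name}.png",p["image"]);np.savez(f"{name}.npz",P=P,im=p["image"],K=p["K"],T=T)
E
python3 look.py w1
```

```text
tcp 2.6 [0.4997 0.0249 0.3078] [1.000e-04 1.762e-01 9.843e-01 6.000e-04] [-0.49  0.22  0.04]
cam [0.422 0.054 0.444]
gauge silhouettes 0.94 268 155 [0.52 0.04 0.01]
gauge silhouettes 0.29 302 167 [0.547 0.078 0.025]
gauge mark_of 0.57 254 149 [0.496 0.029 0.06 ]
jaw_lug silhouettes 0.8 305 168 [0.55  0.081 0.024]
jaw_lug mark_of 0.61 327 164 [0.539 0.103 0.074]
pad silhouettes 0.89 205 147 [ 0.477 -0.031  0.031]
pad mark_of 0.95 210 144 [ 0.478 -0.027  0.011]
block silhouettes 0.74 277 0 [0.351 0.11  0.034]
block silhouettes 0.66 94 220 [ 0.509 -0.19   0.067]
block mark_of 0.91 100 220 [ 0.512 -0.185  0.065]
block mark_of 0.56 240 146 [0.487 0.014 0.058]
```

View pics/w1.png

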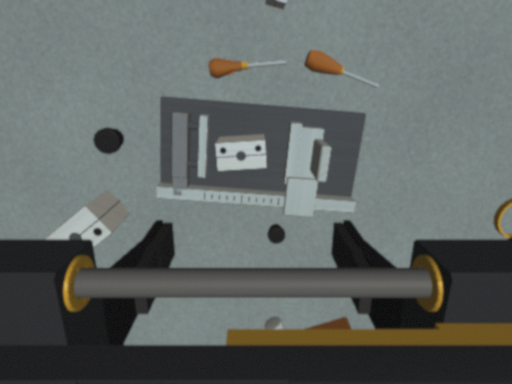

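The wrist view shows the block at (241,153), the pad at (203,147), the jaw face at about (288,152), the lug at (323,160), the beam at the bottom and the gravers above. Now I'll fit the geometry.

```bash
cat > fit.py <<'E'
from h import *
import sys
def rect(P,zlo,zhi,c,r):
    m=(P[...,2]>zlo)&(P[...,2]<zhi)&(np.hypot(P[...,0]-c[0],P[...,1]-c[1])<r)
    n,l,st,_=cv2.connectedComponentsWithStats(m.astype(np.uint8))
    k=1+np.argmax(st[1:,4]);m=l==k
    q=P[m]
    (cx,cy),(w,h),a=cv2.minAreaRect((q[:,:2]*1000).astype(np.float32))
    if w<h: w,h,a=h,w,a+90
    a=(a+90)%180-90
    return np.round([cx,cy,np.median(q[:,2])*1000,w,h,a],1),m.sum()
if __name__=="__main__":
    P=np.load(sys.argv[1]+".npz")["P"]
    print("block top",rect(P,.05,.07,(.495,.01),.06))
    print("lug top",rect(P,.067,.085,(.54,.1),.08))
    print("pad",rect(P,.025,.037,(.478,-.03),.05))
    print("jaw",rect(P,.022,.045,(.55,.075),.07))
    print("housing",rect(P,.03,.042,(.47,-.05),.09))
    print("bed+",rect(P,.005,.04,(.52,.03),.2))
E
python3 fit.py w1
```

```text
block top (array([497.9,  10.6,  59.6,  60. ,  34.4,  73.1]), np.int64(1426))
lug top (array([538.5,  99.2,  74.2,  44.1,  12.2, -25.2]), np.int64(403))
pad (array([464.4, -60.4,  33.4,  84.3,  22.4, -27.9]), np.int64(917))
jaw (array([562.1,  81.8,  30.5, 124. , 109.5, -46.6]), np.int64(3327))
housing (array([466.7, -62.2,  33.4,  89.6,  19.3, -24.8]), np.int64(1020))
bed+ (array([517.5,  28.2,  10.3, 269.9, 137.8,  65.1]), np.int64(17106))
```

```bash
python3 -c "
from h import *
print(robot.observe()['joint_positions'].round(3))"
```

```text
[-0.557 -0.038  0.443  1.734  0.017  1.443  1.103]
```

Request:
play_rows --pt "0 -0.1 -0.4 0 0 -0.3" --pt "0 -0.1 -0.4 0 0 -0.6" --pt "0 -0.1 -0.4 0 0 -0.9" --pt "0 -0.1 -0.4 0 0 -1"

```text
time_s: 3.45
position: [0.4993, 0.01, 0.2468]
ee_rot: [-0.001, 0.416, 0.91, -0.0]
ft_force: [0.5, -0.2, -0.4]
gripper_width: 0.997
grasp_force: 0.0
```

```bash
python3 -c "
from h import *
print(robot.observe()['joint_positions'].round(3))"
```

```text
[-0.532 -0.012  0.458  1.831  0.006  1.323  0.639]
```

Request:
play_rows --pt "0 0 0 0 0 -0.3" --pt "0 0 0 0 0 -0.6" --pt "0 0 0 0 0 -0.9" --pt "0 0 0 0 0 -1"

```text
time_s: 3.85
position: [0.4997, 0.0102, 0.2476]
ee_rot: [0.0, 0.627, 0.779, -0.0]
ft_force: [-0.5, 0.4, -0.0]
gripper_width: 1.002
grasp_force: 0.0
```

Request:
play_rows --pt "0 0 0 0 0 -0.3" --pt "0 0 0 0 0 -0.6" --pt "0 0 0 0 0 -0.9" --pt "0 0 0 0 0 -1" --pt "0 0 0 0 0 -1"

```text
time_s: 4.35
position: [0.4997, 0.0101, 0.2476]
ee_rot: [0.0, 0.799, 0.601, -0.0]
ft_force: [0.4, 0.1, -0.8]
gripper_width: 1.0
grasp_force: 0.0
```

```bash
python3 look.py w2; python3 fit.py w2
```

```text
tcp 4.35 [0.4997 0.0101 0.2476] [ 1.000e-04  7.994e-01  6.008e-01 -0.000e+00] [ 0.37  0.13 -0.82]
cam [0.522 0.089 0.384]
gauge silhouettes 0.85 273 111 [0.536 0.052 0.008]
gauge mark_of 0.87 254 141 [0.508 0.034 0.06 ]
gauge mark_of 0.71 161 161 [0.397 0.035 0.018]
jaw_lug silhouettes 0.82 282 89 [0.55  0.073 0.025]
jaw_lug silhouettes 0.71 252 160 [0.501 0.016 0.061]
jaw_lug mark_of 0.72 266 57 [0.543 0.109 0.01 ]
pad silhouettes 0.68 244 199 [ 0.477 -0.032  0.031]
pad mark_of 0.64 246 194 [ 0.479 -0.031  0.017]
block silhouettes 0.76 77 103 [0.34  0.12  0.033]
block silhouettes 0.67 282 86 [0.551 0.076 0.025]
block mark_of 0.83 87 102 [0.351 0.118 0.034]
block mark_of 0.66 248 156 [0.498 0.021 0.06 ]
block top (array([497.4,  10.7,  59.6,  60.7,  34.1,  73.7]), np.int64(1931))
lug top (array([538.3,  99.7,  74.2,  43.8,  12.8, -25. ]), np.int64(709))
pad (array([464. , -61.4,  33.3,  84.8,  21. , -24.8]), np.int64(1107))
jaw (array([561.9,  82.1,  30.5, 124.6, 109.7, -46.7]), np.int64(5413))
housing (array([467.2, -62.9,  33.4,  92. ,  21. , -24.8]), np.int64(1167))
bed+ (array([514.7,  29.5,  10.2, 270.3, 132.4,  65.1]), np.int64(24023))
```

View pics/w2.png

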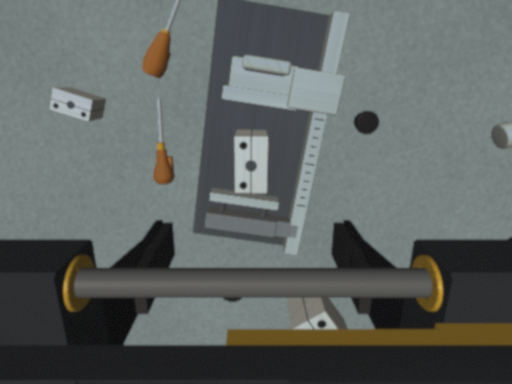

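The second view at (251,160) agrees: the block centre is at (497.6, 10.7) mm, its top at 59.6 mm, and the jaws are aligned with it. I'll descend and grip.

Request:
play_rows --pt "-0.013 0.004 -0.3 0 0 -0.01" --pt "-0.013 0.004 -0.6 0 0 -0.01" --pt "-0.013 0.004 -0.9 0 0 -0.01" --pt "-0.013 0.004 -0.9 0 0 -0.01" --jaw 1

```text
time_s: 5.2
position: [0.4929, 0.0101, 0.1073]
ee_rot: [-0.002, 0.801, 0.599, -0.005]
ft_force: [-1.3, -0.6, 0.1]
gripper_width: 1.003
grasp_force: 0.0
```

Request:
play_rows --pt "0 0 -0.1 0 0 0" --pt "0 0 -0.2 0 0 0" --pt "0 0 -0.3 0 0 0" --pt "0 0 -0.34 0 0 0" --pt "0 0 -0.34 0 0 0"

```text
time_s: 5.7
position: [0.4983, 0.0107, 0.0625]
ee_rot: [0.0, 0.801, 0.599, 0.0]
ft_force: [-0.3, -0.2, 0.4]
gripper_width: 1.002
grasp_force: 0.0
```

Request:
play_rows --pt "0 0 0 0 0 0" --pt "0 0 0 0 0 0" --pt "0 0 0 0 0 0" --pt "0 0 0 0 0 0" --pt "0 0 0 0 0 0" --pt "0 0 0 0 0 0" --pt "0 0 0 0 0 0" --pt "0 0 0 0 0 0" --jaw -0.5

```text
time_s: 6.5
position: [0.4978, 0.0106, 0.0616]
ee_rot: [0.0, 0.801, 0.599, -0.0]
ft_force: [0.4, 0.2, 0.3]
gripper_width: 0.386
grasp_force: 30.0
```

Gripped: the opening reads 33.6 mm, as expected for the width. Next I'll lift and turn about 81.5°.

Request:
play_rows --pt "0 0 0.1 0 0 0" --pt "0 0 0.1 0 0 0.2" --pt "0 0 0.1 0 0 0.4" --pt "0 0 0.1 0 0 0.6" --pt "0 0 0.1 0 0 0.8" --pt "0 0 0.1 0 0 1" --pt "0 0 0.1 0 0 1"

```text
time_s: 7.2
position: [0.4971, 0.0105, 0.076]
ee_rot: [-0.0, 0.628, 0.778, -0.0]
ft_force: [0.2, -0.2, -2.1]
gripper_width: 0.387
grasp_force: 30.0
```

Request:
play_rows --pt "0 0 0 0 0 0.2" --pt "0 0 0 0 0 0.4" --pt "0 0 0 0 0 0.6" --pt "0 0 0 0 0 0.8" --pt "0 0 0 0 0 1" --pt "0 0 0 0 0 1"

```text
time_s: 7.8
position: [0.4974, 0.0105, 0.0762]
ee_rot: [-0.0, 0.417, 0.909, -0.0]
ft_force: [0.4, 0.8, -2.6]
gripper_width: 0.389
grasp_force: 30.0
```

Request:
play_rows --pt "-0.01 -0.02 0 0 0 0.2" --pt "-0.02 -0.04 0 0 0 0.4" --pt "-0.027 -0.067 0 0 0 0.6" --pt "-0.027 -0.067 0 0 0 0.8" --pt "-0.027 -0.067 0 0 0 0.846" --pt "-0.027 -0.067 0 0 0 0.846"

```text
time_s: 8.4
position: [0.4936, 0.0006, 0.0764]
ee_rot: [-0.0, 0.217, 0.976, 0.0]
ft_force: [-0.0, -0.5, -2.0]
gripper_width: 0.386
grasp_force: 30.0
```

```bash
python3 look.py w3
python3 - <<'E'
from fit import *
P=np.load("w3.npz")["P"];print(rect(P,.067,.09,(.494,0),.06));print("lug",rect(P,.067,.085,(.54,.1),.03))
E
```

```text
tcp 8.4 [0.4936 0.0006 0.0764] [-1.000e-04  2.175e-01  9.761e-01  0.000e+00] [-0.05 -0.54 -2.01]
cam [0.419 0.036 0.213]
gauge silhouettes 0.94 334 179 [0.496 0.058 0.01 ]
jaw_lug silhouettes 0.71 420 214 [0.532 0.095 0.029]
jaw_lug mark_of 0.66 477 251 [0.534 0.1   0.074]
pad silhouettes 0.65 191 201 [ 0.465 -0.027  0.03 ]
pad mark_of 0.76 203 212 [ 0.481 -0.03   0.01 ]
pad mark_of 0.4 290 202 [0.499 0.026 0.01 ]
block silhouettes 0.61 252 227 [0.478 0.008 0.073]
block silhouettes 0.56 39 328 [ 0.511 -0.185  0.011]
block mark_of 0.96 253 222 [0.475 0.01  0.075]
block mark_of 0.93 17 345 [ 0.461 -0.071  0.125]
(array([481.4,   6.3,  74.6,  58.9,  34.9,  64.5]), np.int64(6361))
lug (array([531.9, 101.7,  73.8,  31.9,  13. , -24. ]), np.int64(1843))
```

View pics/w3.png

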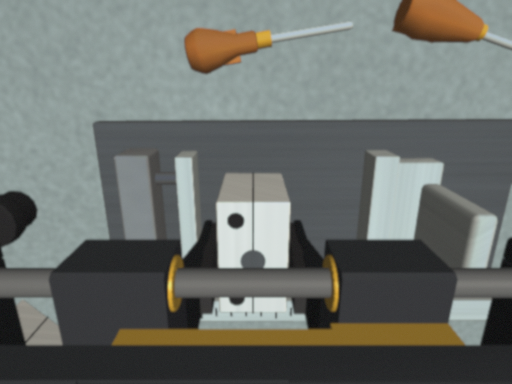

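The block at (253,240) is turned, with its seam parallel to the pad at (190,200). Next I'll lower, release and raise.

Request:
play_rows --pt "0 0 -0.04 0 0 0" --pt "0 0 -0.07 0 0 0" --pt "0 0 -0.09 0 0 0" --pt "0 0 -0.098 0 0 0" --pt "0 0 -0.098 0 0 0"

```text
time_s: 9.35
position: [0.4937, 0.0005, 0.0617]
ee_rot: [-0.0, 0.216, 0.976, -0.0]
ft_force: [-0.2, -0.3, -2.2]
gripper_width: 0.391
grasp_force: 30.0
```

Request:
play_rows --pt "0 0 0 0 0 0" --pt "0 0 0 0 0 0" --pt "0 0 0 0 0 0" --pt "0 0 0.2 0 0 0" --pt "0 0 0.5 0 0 0" --pt "0 0 0.8 0 0 0" --pt "0 0 0.9 0 0 0" --pt "0 0 0.9 0 0 0" --jaw 0.1

```text
time_s: 10.15
position: [0.4958, 0.0007, 0.2002]
ee_rot: [0.003, 0.216, 0.976, 0.001]
ft_force: [-0.2, 0.9, 0.3]
gripper_width: 0.548
grasp_force: 0.0
```

Request:
play_rows --pt "0.42 0.907 0 0 0 0" --pt "0.42 0.907 0 0 0 0" --pt "0.42 0.907 0 0 0 0" --pt "0.42 0.907 0 0 0 0" --pt "0.42 0.907 0 0 0 0" --pt "0.42 0.907 0 0 0 0" --jaw -1

```text
time_s: 10.75
position: [0.5561, 0.1348, 0.1957]
ee_rot: [-0.001, 0.217, 0.976, -0.001]
ft_force: [-0.0, -0.5, 0.2]
gripper_width: 0.089
grasp_force: 0.0
```

```bash
python3 look.py w4|head -1
python3 - <<'E'
from fit import *
P=np.load("w4.npz")["P"];print(rect(P,.05,.066,(.494,0),.06));print("lug",rect(P,.067,.085,(.54,.1),.05))
p=robot.read_camera("top");P=cloud(p);print("top",rect(P,.05,.07,(.494,0),.06))
E
```

```text
tcp 10.75 [0.5561 0.1348 0.1957] [-8.000e-04  2.165e-01  9.763e-01 -1.000e-03] [-0.03 -0.51  0.24]
(array([493.7,   1. ,  59.5,  60.8,  34.9, -25.1]), np.int64(2921))
lug (array([538. , 100. ,  74. ,  43.2,  13.1, -24.9]), np.int64(787))
top (array([ 4.951e+02,  2.000e-01,  6.020e+01,  5.980e+01,  3.340e+01,
       -2.520e+01]), np.int64(239))
```

View pics/w4.png

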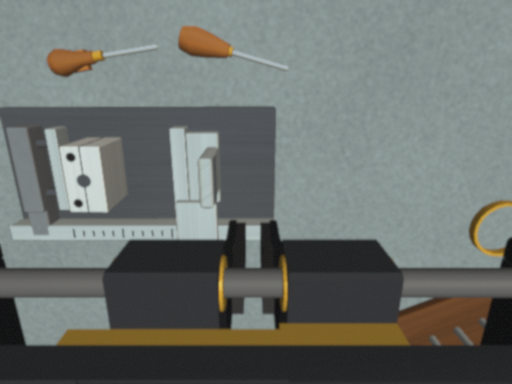

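The block at (90,175) stands flat at −25.1°, parallel to the pad. The lug is at (208,178) and the closed fingers are behind it. Next I'll descend and push.

Request:
play_rows --pt "0 0 -0.25 0 0 0" --pt "0 0 -0.5 0 0 0" --pt "0 0 -0.75 0 0 0" --pt "0 0 -0.85 0 0 0" --pt "0 0 -0.85 0 0 0"

```text
time_s: 11.75
position: [0.555, 0.1361, 0.0673]
ee_rot: [-0.002, 0.216, 0.976, -0.001]
ft_force: [0.7, -0.4, 0.1]
gripper_width: 0.008
grasp_force: 0.0
```

Request:
play_rows --pt "-0.02 -0.042 0 0 0 0" --pt "-0.04 -0.085 0 0 0 0" --pt "-0.05 -0.108 0 0 0 0" --pt "-0.06 -0.13 0 0 0 0" --pt "-0.07 -0.151 0 0 0 0" --pt "-0.08 -0.172 0 0 0 0" --pt "-0.09 -0.194 0 0 0 0" --pt "-0.1 -0.215 0 0 0 0" --pt "-0.11 -0.237 0 0 0 0" --pt "-0.12 -0.258 0 0 0 0"

```text
time_s: 12.75
position: [0.5392, 0.098, 0.07]
ee_rot: [0.001, 0.216, 0.976, 0.0]
ft_force: [3.0, 4.3, 3.0]
gripper_width: 0.002
grasp_force: 2.3
```

Request:
play_rows --pt "-0.01 -0.022 0 0 0 0" --pt "-0.02 -0.043 0 0 0 0" --pt "-0.03 -0.065 0 0 0 0" --pt "-0.04 -0.086 0 0 0 0" --pt "-0.05 -0.108 0 0 0 0" --pt "-0.06 -0.129 0 0 0 0" --pt "-0.07 -0.151 0 0 0 0" --pt "-0.08 -0.172 0 0 0 0" --pt "-0.08 -0.172 0 0 0 0"

```text
time_s: 13.65
position: [0.5262, 0.0712, 0.0691]
ee_rot: [-0.0, 0.216, 0.976, -0.0]
ft_force: [3.4, 2.0, 1.0]
gripper_width: 0.006
grasp_force: 1.5
```

```bash
cat > chk.py <<'E'
from fit import *
import sys
s=robot.observe();p=robot.read_camera("wrist");P=cloud(p,wristT(p,s))
O=np.array([504.2,23.3]);X=np.array([.907,-.421]);Y=np.array([.421,.907])
g=lambda a:(((a[:2]-O)@X).round(1),((a[:2]-O)@Y).round(1))
cv2.imwrite("pics/"+sys.argv[1]+".png",p["image"])
print(s["time_s"],"tcp",g(s["position"]*1000),s["ft_force"].round(1))
t=robot.read_camera("top");Q=cloud(t)
for n,C in(("wrist",P),("top",Q)):
    m=C.copy();G=np.stack([(C[...,:2]*1000-O)@X,(C[...,:2]*1000-O)@Y],-1)
    b=rect(C,.05,.067,(O+Y*(-30))/1000,.05);print(n,"block",b,g(b[0]))
    for nm,x0,x1,y0,y1,z0,z1 in(("pad",-40,40,-80,-45,.026,.0325),("lug",-20,20,-10,100,.068,.08),("jawtop",-40,-24,-48,30,.026,.036)):
        k=(G[...,0]>x0)&(G[...,0]<x1)&(G[...,1]>y0)&(G[...,1]<y1)&(C[...,2]>z0)&(C[...,2]<z1)
        if k.sum()>5: print(n,nm,k.sum(),np.percentile(G[k][:,1],[2,50,98]).round(1),np.median(C[k][:,2]).round(4))
E
python3 chk.py c1
```

```text
13.65 tcp (np.float64(-0.2), np.float64(52.7)) [3.4 2.  1. ]
wrist block (array([483.6,   5.4,  59.5,  39.2,  35. , -25. ]), np.int64(5495)) (np.float64(-11.1), np.float64(-24.9))
wrist pad 1879 [-69.6 -64.4 -59.6] 0.0305
wrist lug 674 [30.2 47.4 59.5] 0.074
wrist jawtop 1100 [-38.8   1.3  11.4] 0.0305
top block (array([488.4, -13.6,  59.8,  57. ,   2.9, -24.8]), np.int64(27)) (np.float64(1.2), np.float64(-40.1))
top pad 70 [-78.4 -64.7 -60.5] 0.0301
top jawtop 11 [-31.6   0.3   5.3] 0.0326
```

Request:
play_rows --pt "-0.007 -0.016 0 0 0 0" --pt "-0.015 -0.031 0 0 0 0" --pt "-0.022 -0.047 0 0 0 0" --pt "-0.029 -0.063 0 0 0 0" --pt "-0.036 -0.078 0 0 0 0" --pt "-0.044 -0.094 0 0 0 0" --pt "-0.051 -0.11 0 0 0 0" --pt "-0.058 -0.125 0 0 0 0" --pt "-0.065 -0.141 0 0 0 0" --pt "-0.07 -0.15 0 0 0 0"

```text
time_s: 14.75
position: [0.5158, 0.0499, 0.0689]
ee_rot: [-0.0, 0.216, 0.976, 0.0]
ft_force: [4.3, 4.3, -1.4]
gripper_width: 0.002
grasp_force: 2.5
```

```bash
python3 chk.py c2
```

```text
14.75 tcp (np.float64(-0.7), np.float64(29.0)) [ 4.3  4.3 -1.4]
wrist block (array([475.7, -11. ,  59.5,  38.2,  35.1, -24.3]), np.int64(5111)) (np.float64(-11.4), np.float64(-43.1))
wrist pad 562 [-69.9 -63.6 -47.2] 0.0304
wrist lug 650 [ 6.5 24.3 35.9] 0.0739
wrist jawtop 969 [-46.  -20.9 -12.1] 0.0305
top block (array([474.7,   5.8,  61.3,   0. ,   0. ,   0. ]), np.int64(1)) (np.float64(-19.4), np.float64(-28.3))
top pad 46 [-79.4 -67.3 -62.9] 0.0302
```

View pics/c2.png

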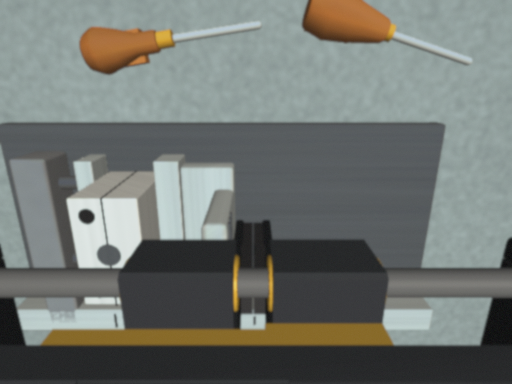

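The block at (115,240) is now just touching the pad at (90,170), so the gap is about 34 mm. I'll push about 7 mm more, slowly.

Request:
play_rows --pt "-0.003 -0.007 0 0 0 0" --pt "-0.007 -0.014 0 0 0 0" --pt "-0.01 -0.021 0 0 0 0" --pt "-0.013 -0.028 0 0 0 0" --pt "-0.017 -0.035 0 0 0 0" --pt "-0.02 -0.042 0 0 0 0" --pt "-0.02 -0.042 0 0 0 0" --pt "-0.02 -0.042 0 0 0 0"

```text
time_s: 15.65
position: [0.5132, 0.0442, 0.0689]
ee_rot: [0.0, 0.215, 0.977, 0.001]
ft_force: [5.2, 5.4, -2.3]
gripper_width: 0.007
grasp_force: 3.0
```

```bash
python3 chk.py c3
```

```text
15.65 tcp (np.float64(-0.7), np.float64(22.7)) [ 5.2  5.4 -2.3]
wrist block (array([473.2, -16.5,  59.5,  38.5,  35. , -24.3]), np.int64(5117)) (np.float64(-11.4), np.float64(-49.1))
wrist pad 593 [-76.  -69.4 -47.3] 0.0303
wrist lug 668 [ 0.5 18.  29.7] 0.074
wrist jawtop 913 [-46.1 -26.6 -18.3] 0.0305
top block (array([ 4.72e+02, -2.00e-01,  6.01e+01,  0.00e+00,  0.00e+00,  0.00e+00]), np.int64(1)) (np.float64(-19.3), np.float64(-34.9))
top pad 47 [-75.8 -72.8 -67.2] 0.0303
```

The gap is about 28.4 mm and the pad is in by about 6 mm. I'll back off and verify.

Request:
play_rows --pt "0.02 0.04 0 0 0 0" --pt "0.06 0.12 0 0 0 0" --pt "0.1 0.215 0 0 0 0" --pt "0.1 0.215 0.3 0 0 0" --pt "0.1 0.215 0.6 0 0 0" --pt "0.3 0.6 0.9 0 0 0" --pt "0.3 0.7 0.9 0 0 0" --pt "0.3 0.7 0.9 0 0 0" --pt "0.3 0.7 0.9 0 0 0"

```text
time_s: 16.65
position: [0.558, 0.1502, 0.2041]
ee_rot: [-0.0, 0.214, 0.977, -0.0]
ft_force: [-0.3, -0.8, -1.1]
gripper_width: 0.003
grasp_force: 0.0
```

```bash
python3 chk.py c4
```

```text
16.65 tcp (np.float64(-4.6), np.float64(137.7)) [-0.3 -0.8 -1.1]
wrist block (array([483.6, -21.3,  59.4,  60.8,  35.5, -24.5]), np.int64(2795)) (np.float64(0.1), np.float64(-49.1))
wrist pad 181 [-76.1 -69.4 -48.2] 0.0302
wrist lug 724 [ 0.9  8.  12.4] 0.074
wrist jawtop 345 [-44.6 -25.2   1.4] 0.0304
top block (array([484.9, -21.4,  60.5,  59.6,  33.2, -25. ]), np.int64(237)) (np.float64(1.3), np.float64(-48.7))
top pad 74 [-76.9 -70.1 -58.6] 0.0309
top lug 59 [-0.1  5.9 11.8] 0.0753
top jawtop 32 [-41.4 -22.7   6.1] 0.0303
```

View pics/c4.png

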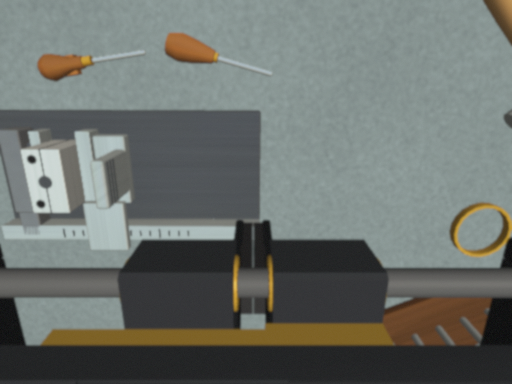

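The block at (52,178) is held square between the pad and the jaw at (85,175), with a gap of about 28.3 mm. The arm is clear and the gravers are undisturbed.

```bash
python3 -c "
from workcell import robot
print(robot.close_job())"
```

```text
the job is handed in; nothing more can be done
None
```

The job is handed in: the block is turned a quarter turn and held square and flat between jaw and pad, with the gap about 28 mm and the pad pushed in about 6 mm by the last camera check; the hand-in returned no verdict.

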